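Load a lamp housing into the V-nest of a pad printer

TASK

Load the pad printer. Someone left the brown thinner bottle standing in the mouth of the printer's V-nest: stand it back upright in the black drip tray beside the red tin. Then slide the blank lamp housing (the one without the blue print) along the bench, round whatever stands in the way, and push it into the blue V until it bears firmly against both faces at once; leave it standing there, without shoving or knocking over anything else.

Things in the scene. Friction and masses are not known exactly. Their poses are not given: they have to be found in the camera images.
- seat (a point): the seat of the V-nest: where the axis of a 110 mm round housing stands when it bears on both faces; point 31 mm above the bench. Its x axis is the level direction in which the housing is pushed home, from the V's open mouth to its apex, y left of that, z up. The V is 60 degrees: two upright faces, each at 30 degrees to x and 55 mm from this point. No step: the housing slides in on the bench top
- printer: the pad printer with its V-nest, bolted down; origin on the bench under the seat, same axes. A white machine 270 mm wide and 490 mm high that begins 150 mm beyond the seat along x and ends at 470 mm (two control lamps stand out 12 mm from its front); an aluminium block 190 mm wide, 26 mm high, carries the jaws from behind, its cheeks from 30 mm, its middle from 70 mm beyond the seat. Place and direction vary from start to start
- jaw_left: left jaw of the V (blue bar 85 x 18 x 32 mm high, upright, on the bench); origin at the centre of its underside, y along its length. Its inner face is 9 mm from the origin, on the seat's side. Together with the right jaw it makes the V; the mouth is 135 mm wide
- jaw_right: right jaw of the V, mirror image of the left one. Friction can hold a housing back on one jaw, a few mm short of the other, until it is also pressed towards that other one
- blank_centre (a point): centre of the blank lamp housing to be loaded: a closed, smooth white can, 110 mm diameter, 62 mm high, 0.3 to 0.6 kg, standing on the bench, grey metal disc on top with a small black plug and no print. Too wide to be gripped: it is pushed along the bench, which takes 1 to 3 N (smooth lacquer, friction about 0.4). The point is 31 mm above its underside, on its axis
- printed_centre (a point): centre of the other lamp housing, the same can (110 mm diameter, 62 mm high) but already printed: blue ring and two blue bars on its top. Leave it alone. The two housings swap places from start to start
- bottle_centre (a point): the brown thinner bottle with white cap and yellow band: 120 mm high, cylindrical body 56 mm diameter up to 83 mm above its underside, neck 22 mm, cap 28 mm; about 0.2 kg; stands upright on the bench in the V's mouth. The point is on its axis, 60 mm above its underside
- tray: black drip tray, fixed: 180 mm (its x) by 125 mm (its y), 20 mm high, walls and floor 4 mm thick; origin at the centre of its underside. The red tin stands in its -x half, the +x half is free for the bottle
- spare_tin_centre (a point): centre of the aluminium ink tin with red band and lid, standing in the tray (67 mm diameter, 74 mm high; point 37 mm above its underside). Leave it alone
- ink_tin_centre (a point): centre of a loose aluminium ink tin with blue band and lid on the bench (67 mm diameter, 74 mm high; point 37 mm above its underside). Leave it alone. This tin, the tape roll and the lamp carton swap places: one stands between the housings and the V, one at the back of the bench, one near the robot
- tape_roll_centre (a point): centre of a loose roll of brown tape lying flat on the bench (86 mm diameter, 48 mm high; point 24 mm up). Leave it alone
- lamp_carton_centre (a point): centre of a loose lamp carton standing on the bench (60 x 60 mm, 85 mm high, cardboard with a blue band; point 42 mm up). Leave it alone
- screwdriver: loose screwdriver with a yellow handle lying at the back of the bench, 200 mm long along its x, 26 mm thick; origin under its middle. Leave it alone
There are look-alikes about, which are no part of the job. Leave any green or yellow look-alike of the part that bears blank_centre alone.

How it is judged:
By the outcome, as a careful person would: the job done as asked, in the order asked, and still so for the second after the job is handed in, with the robot touching nothing.
It also fails if it takes over 72 s, if anything falls off the work surface, if the arm or the gripper's body presses on something with over 40 N, if the wrist force passes 120 N, or if a joint passes its speed limit or range.

ROBOT

A 7-joint arm with a two-finger parallel gripper is mounted at the origin on the work surface. World frame = base frame: x ahead of the robot, y to its left, z up, the work surface at z = 0. Lengths are in mm, angles in rad, forces in N, time in s.
With the tool pointing down it reaches from about 425 to 825 mm from the base axis. Payload 3.6 kg.
Tool frame: the origin (TCP) lies at the centre of the arm's flange, where the gripper is bolted on; the fingertips stand 186 mm ahead of it and the grasp point (between the pads) lies 167 mm ahead of it; z points along the fingers, y is the line along which they close (so a half turn about z gives the same grasp; the last joint's range is limited). The gripper opens to 93 mm and grips with 3 to 60 N. Pads are 15 mm wide; open, the fingers measure 128 mm over their backs; the gripper's body (75 mm by 188 mm) begins 65 mm behind the grasp point.
Start: joints at [1.167, 0.615, -0.013, 1.423, 0.008, 1.103, -0.04], TCP at [239.777, -604.138, 404.74] pointing down, gripper open.
Joint ranges: [-3.12, 3.12], [-0.3, 2.06], [-1.34, 1.32], [0.26, 2.42], [-1.36, 4.5], [0.01, 1.98], [-2.84, 2.84]. Speed limits (rad/s): [2.79, 2.79, 3.14, 3.14, 3.14, 3.14, 3.14].

INTERFACE

Orientations are given as a rotation vector (axis times angle).
In Python, from plant import arm, imaging gives the robot as it stands.
- The arm moves only by the tool jog_arm, never from a script. Its argument "targets" is a list of rows, each an object with "dp": the shift along the tool's x, y, z in m, a list of three; "turn": the turn about the tool's z in degrees. In form: [{"dp": [x, y, z], "turn": turn}, ...]. A call has 1 to 10 rows; each row shifts and turns the commanded pose from where the row before left it, along the tool's axes as they then stand; what a row does not reach is not made up. A row lasts 1/12 s, in which the tool goes at most 41.7 mm and 7.16 degrees, less where a joint would pass 70% of its speed; a pose out of reach is approached as far as the arm can. A call with a gripper value outside its range is refused whole. "jaw" is the finger opening in m, from 0 to 0.093, set as the call begins (left out, the last holds). The fingers move at their own pace and stop on an object; "grip_force" is the grip in N (left out, the last holds). Time passes only in rows, so rows that do not move let the fingers close. It gives the time, the measured TCP pose, the force, the opening and the grip force at its end, in the units of the state.
- arm.sense(): the state, without advancing time (a new reading comes with each control period).
- imaging.snapshot(name): name is "scene" or "top" or "wrist"; returns the picture (384x512x3 uint8, red, green, blue); there is no depth.
- imaging.camera_info(name): a dict with "intrinsics" (3x3 intrinsics, pixels), "k1" (the pictures are not rectified: a ray, as slopes to the right and down, at radius r is drawn at 1 + k1 r^2 times it, then the intrinsics apply), "pose" (4x4, takes a point from camera to world coordinates). Camera axes: x right, y down, z forward; pixel columns grow to the right and rows downward; lengths in mm; the calibration is good to about 2 mm. A picture is of the moment at which its call begins: read the wrist's pose just before it. camera_info takes no time and is no camera call; for the wrist camera it gives the pose at the moment of the call.
- arm.close_job(): hands the job in; it is judged then, once.
Trained networks look in the newest picture that a camera, given by its name, has taken for a name from the list of things; names that differ only in an ending like _2 or _b are one class to them, and where a whole thing is asked for, a point or a joint stands for the part that bears it (a point fixed in the world has none). Each returns a list of dicts, best first, with "conf" (0 to 1); they miss things now and then, are a little off and sometimes report something else, mostly with a low value. They report only what shows in the picture. A call takes as long as a camera call. They do not tell look-alikes from the thing itself.
- imaging.trace(camera, query): "mask" (384x512 bool, what is visible of it) and "bbox" ([centre column, centre row, width, height] in pixels, round what is visible of it).
- imaging.mark_of(camera, query): "position" ([column, row] in pixels: a listed point, or the origin of a listed thing).
The state is a dict: "clock": time; "joint_positions": joint angles; "qvel": joint speeds; "joint_torque": joint torques, N m; "position": TCP position; "tool_rot": TCP orientation; "contact_force": force on the tool from outside, world axes, zero at the start; "moment": the same for the moment, N m; "gripper_width": finger opening in mm; "gripper_force": force on a finger pad.
Only numpy, scipy, OpenCV 4.12 (cv2) and the standard library are available. Lean on these libraries where they do the work, as an engineer would, in place of code of your own. Each camera call takes 0.05 s, during which the arm holds its last target. There are 200 camera calls.

## Working session

There is one attempt and no reset: what is moved stays moved. The work goes in short steps, Python scripts to look and compute and a tool call to move; the robot and the scene stay as the last step left them, time stands still between calls to the robot, and variables do not carry over. Pictures are saved under pics/ and viewed, at most 10 in all, crops included, and the job is handed in when it is done.

Besides the shell and the picture viewer there is one more tool, called after "Request:" in YAML: its name, and indented under it one key for each argument. jog_arm: Moves the arm, as the interface text tells. Its arguments: {"type":"object","properties":{"targets":{"type":"array"},"jaw":{"type":"number"},"grip_force":{"type":"number"}},"required":["targets"]}

```bash
mkdir -p pics; cat > h.py <<'E'
import numpy as np, cv2
from plant import arm, imaging
def ray(cam,px):
    c=imaging.camera_info(cam);K=np.array(c["intrinsics"]);P=np.array(c["pose"])
    d=np.array([(px[0]-K[0,2])/K[0,0],(px[1]-K[1,2])/K[1,1]]);u=d.copy()
    for _ in range(20):u=d/(1+c["k1"]*(u@u))
    v=P[:3,:3]@np.array([u[0],u[1],1]);return P[:3,3],v
def at(cam,px,z):
    o,v=ray(cam,px);return (o+v*(z-o[2])/v[2])[:2]
def proj(cam,p):
    c=imaging.camera_info(cam);K=np.array(c["intrinsics"]);P=np.array(c["pose"])
    q=P[:3,:3].T@(np.array(p,float)-P[:3,3]);u=q[:2]/q[2];u=u*(1+c["k1"]*(u@u))
    return K[0,0]*u[0]+K[0,2],K[1,1]*u[1]+K[1,2]
def save(n,im,s=1):
    cv2.imwrite("pics/"+n,cv2.resize(im[:,:,::-1],None,fx=s,fy=s))
E
python3 - <<'E'
from h import *
s=arm.sense();print(s["clock"],s["position"],s["tool_rot"],s["contact_force"])
Z=dict(seat=31,printer=0,jaw_left=0,jaw_right=0,blank_centre=31,printed_centre=31,bottle_centre=60,tray=0,spare_tin_centre=41,ink_tin_centre=37,tape_roll_centre=24,lamp_carton_centre=42,screwdriver=0)
a={c:imaging.snapshot(c) for c in("scene","top")}
for c in a: save(c+"1.png",a[c],1.5); print(c,np.round(np.array(imaging.camera_info(c)["pose"])[:3,3]))
for n,z in Z.items():
    for c in a:
        print(n,c,[(round(d["conf"],2),np.round(d["position"]).tolist(),np.round(at(c,d["position"],z)).tolist()) for d in imaging.mark_of(c,n)[:3]])
E
```

```text
0.0 [ 239.64879316 -603.88095767  403.58888363] [-3.08326615e+00 -5.89483676e-01  7.84879677e-04] [-2.75978835e-01 -2.33316443e-01  2.03521745e-04]
scene [1022.  192.  834.]
top [ 363.  -43. 1106.]
seat scene [(0.8, [378.0, 258.0], [564.0, 285.0]), (0.19, [298.0, 200.0], [487.0, 59.0])]
seat top [(0.89, [131.0, 191.0], [572.0, 282.0])]
printer scene [(0.8, [372.0, 266.0], [573.0, 280.0])]
printer top [(0.61, [136.0, 194.0], [570.0, 277.0])]
jaw_left scene [(0.76, [396.0, 252.0], [513.0, 325.0])]
jaw_left top [(0.58, [118.0, 209.0], [529.0, 325.0]), (0.35, [382.0, 214.0], [505.0, -397.0])]
jaw_right scene []
jaw_right top [(0.85, [126.0, 172.0], [631.0, 307.0]), (0.44, [292.0, 122.0], [772.0, -158.0]), (0.34, [314.0, 162.0], [653.0, -217.0])]
blank_centre scene [(0.92, [292.0, 155.0], [353.0, -10.0]), (0.84, [232.0, 164.0], [452.0, -150.0]), (0.62, [96.0, 197.0], [694.0, -422.0])]
blank_centre top [(0.97, [348.0, 304.0], [272.0, -285.0]), (0.88, [394.0, 145.0], [691.0, -433.0]), (0.62, [297.0, 233.0], [453.0, -160.0])]
printed_centre scene [(0.69, [176.0, 213.0], [649.0, -208.0])]
pri
[... 403 characters left out ...]
 top [(0.71, [377.0, 228.0], [463.0, -368.0]), (0.32, [296.0, 236.0], [444.0, -157.0])]
ink_tin_centre scene [(0.76, [296.0, 198.0], [488.0, 51.0])]
ink_tin_centre top [(0.6, [209.0, 215.0], [504.0, 71.0])]
tape_roll_centre scene [(0.86, [343.0, 176.0], [361.0, 140.0]), (0.65, [363.0, 243.0], [537.0, 244.0])]
tape_roll_centre top [(0.97, [185.0, 274.0], [351.0, 133.0]), (0.65, [379.0, 231.0], [456.0, -378.0])]
lamp_carton_centre scene [(0.79, [239.0, 304.0], [796.0, 41.0]), (0.54, [161.0, 138.0], [456.0, -373.0])]
lamp_carton_centre top [(0.79, [222.0, 109.0], [797.0, 37.0])]
screwdriver scene [(0.76, [168.0, 269.0], [777.0, -158.0])]
screwdriver top [(0.55, [294.0, 119.0], [780.0, -166.0])]
```

View pics/top1.png

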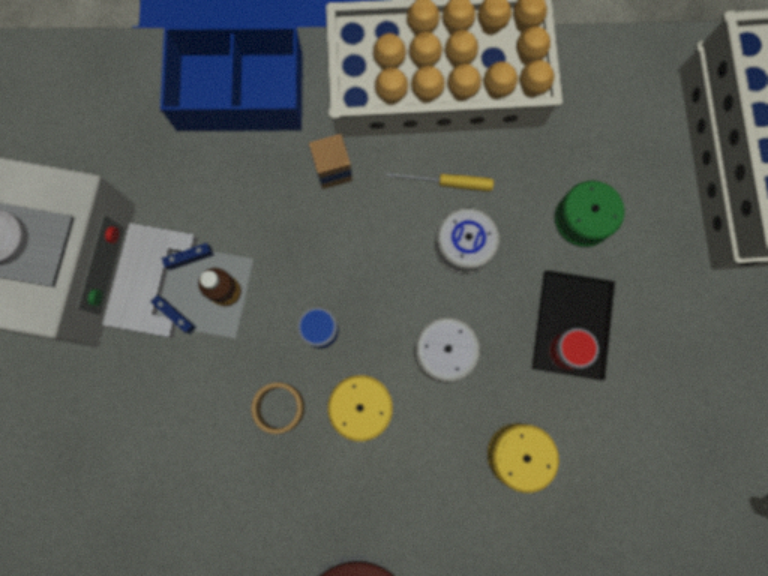

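View pics/scene1.png

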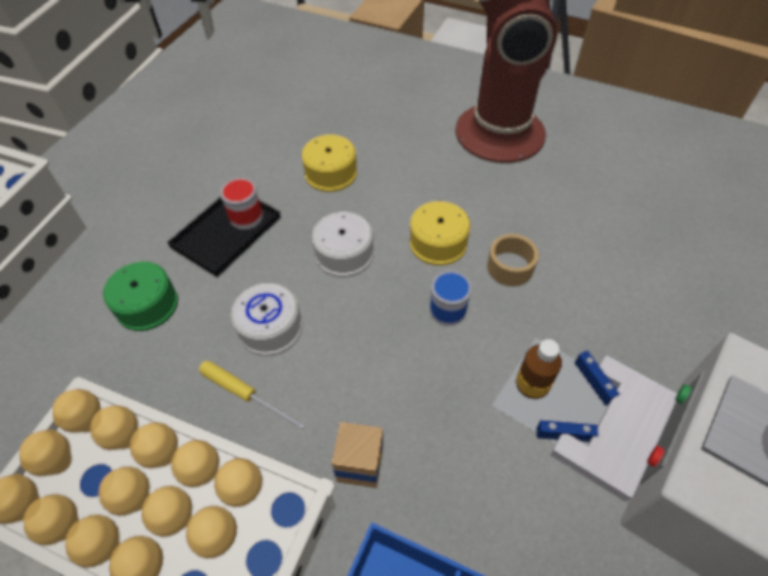

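The top picture shows the blank at (448,350), with the blue tin (318,328) between it and the V. The bottle is at (215,285) in the V mouth, and the tray is at (575,325) with the red tin in its lower half. The scene view agrees. Next I'll refine the tray and V poses.

```bash
cat >> h.py <<'E'
def yaw():
    R=cv2.Rodrigues(np.array(arm.sense()["tool_rot"],float))[0];return np.degrees(np.arctan2(R[1,0],R[0,0])),R
def plan(x,y,z):
    "tool-frame shift in m to bring GRASP POINT to world x,y,z"
    s=arm.sense();a,R=yaw();g=np.array(s["position"])+R[:,2]*167
    d=R.T@(np.array([x,y,z])-g)/1000
    print("t%.2f yaw %.1f grasp"%(s["clock"],a),np.round(g,1),"dp",np.round(d,4),"rows>=%.1f"%(np.linalg.norm(d)/.0417),"F",np.round(s["contact_force"],1),"w",round(s["gripper_width"],1));return d
def rect(cam,m,z):
    cs,_=cv2.findContours(m.astype(np.uint8),cv2.RETR_EXTERNAL,cv2.CHAIN_APPROX_NONE)
    c=max(cs,key=cv2.contourArea)[:,0]
    w=np.array([at(cam,p,z) for p in c],np.float32);return cv2.minAreaRect(w)
E
python3 - <<'E'
from h import *
im=imaging.snapshot("top");hsv=cv2.cvtColor(im,cv2.COLOR_RGB2HSV)
for n,z in (("jaw_left",32),("jaw_right",32),("tray",20)):
    for d in imaging.trace("top",n)[:2]:
        print(n,round(d["conf"],2),np.round(d["bbox"]),rect("top",d["mask"],z))
b=cv2.inRange(hsv,(105,110,30),(130,255,255)); b[:150]=0; b[240:]=0; b[:,:90]=0;b[:,150:]=0
k,l,st,c=cv2.connectedComponentsWithStats(b)
for i in range(1,k):
    if st[i,4]>30: print("blue",st[i],rect("top",l==i,32))
R=np.array(imaging.camera_info("wrist")["pose"]);P=np.array(arm.sense()["position"]);_,T=yaw()
print("wrist cam in tool",np.round(T.T@(R[:3,3]-P)),np.round(T.T@R[:3,:3],2).tolist())
plan(566,236,270)
E
```

```text
jaw_left 0.69 [385. 216.  61.  73.] ((494.77294921875, -386.48333740234375), (126.849853515625, 182.44659423828125), 79.59178924560547)
jaw_left 0.63 [115. 209.  24.  24.] ((521.9024658203125, 319.8028564453125), (89.31669616699219, 21.692337036132812), 48.84096908569336)
jaw_right 0.57 [124. 171.  32.  19.] ((627.3787841796875, 300.71063232421875), (29.242992401123047, 89.656982421875), 18.6295108795166)
tray 0.66 [384. 213.  57.  71.] ((497.93365478515625, -390.2682189941406), (128.60711669921875, 183.07273864746094), 80.0129165649414)
tray 0.2 [293. 123.  69.  11.] ((766.5107421875, -206.17613220214844), (98.75627136230469, 25.521575927734375), 81.74142456054688)
blue [109 163  32  16 193] ((628.2280883789062, 301.010498046875), (22.20366668701172, 84.587158203125), 18.726865768432617)
blue [102 197  27  24 168] ((522.6630859375, 321.7608642578125), (85.6448974609375, 16.514474868774414), 49.079715728759766)
wrist cam in tool [69. -1. 20.] [[0.0, -0.97, -0.25], [1.0, 0.0, 0.0], [-0.0, -0.25, 0.97]]
t1.60 yaw 21.6 grasp [ 239.8 -604.1  237.8] dp [ 0.6131 -0.6605 -0.0322] rows>=21.6 F [-0.3 -0.9  1.1] w 93.0
```

Request:
jog_arm:
  targets:
    - {"dp": [0,0,-0.004],"turn": 7.16}
    - {"dp": [0,0,-0.004],"turn": 7.16}
    - {"dp": [0,0,-0.004],"turn": 7.16}
    - {"dp": [0,0,-0.004],"turn": 7.16}
    - {"dp": [0,0,-0.004],"turn": 7.16}
    - {"dp": [0,0,-0.004],"turn": 7.16}
    - {"dp": [0,0,-0.004],"turn": 7.16}
    - {"dp": [0,0,-0.004],"turn": 7.16}

```text
clock: 2.27
position: [239.9, -604.1, 437.0]
tool_rot: [-2.988, 0.97, -0.0]
contact_force: [0.1, -0.1, -0.8]
gripper_width: 93.1
gripper_force: 0.0
```

Request:
jog_arm:
  targets:
    - {"dp": [0,0,0],"turn": -7.16}
    - {"dp": [0,0,0],"turn": -7.16}
    - {"dp": [0,0,0],"turn": -7.16}
    - {"dp": [0,0,0],"turn": -7.16}
    - {"dp": [0,0,0],"turn": -7.16}
    - {"dp": [0,0,0],"turn": -7.16}
    - {"dp": [0,0,0],"turn": -7.16}
    - {"dp": [0,0,0],"turn": -7.16}

```text
clock: 2.93
position: [239.8, -604.1, 436.8]
tool_rot: [-3.084, -0.6, -0.0]
contact_force: [0.0, 0.9, -0.2]
gripper_width: 92.8
gripper_force: 0.0
```

Request:
jog_arm:
  targets:
    - {"dp": [0.0255,-0.0275,0]}
    - {"dp": [0.0255,-0.0275,0]}
    - {"dp": [0.0255,-0.0275,0]}
    - {"dp": [0.0255,-0.0275,0]}
    - {"dp": [0.0255,-0.0275,0]}
    - {"dp": [0.0255,-0.0275,0]}
    - {"dp": [0.0255,-0.0275,0]}
    - {"dp": [0.0255,-0.0275,0]}

```text
schema error: expected keys dp, turn
```

Request:
jog_arm:
  targets:
    - {"dp": [0.0255,-0.0275,0]}
    - {"dp": [0.0255,-0.0275,0]}
    - {"dp": [0.0255,-0.0275,0]}
    - {"dp": [0.0255,-0.0275,0]}
    - {"dp": [0.0255,-0.0275,0]}
    - {"dp": [0.0255,-0.0275,0]}
    - {"dp": [0.0255,-0.0275,0]}
    - {"dp": [0.0255,-0.0275,0]}

```text
schema error: expected keys dp, turn
```

Request:
jog_arm:
  targets:
    - {"dp": [0.0255,-0.0275,0]}
    - {"dp": [0.0255,-0.0275,0]}
    - {"dp": [0.0255,-0.0275,0]}
    - {"dp": [0.0255,-0.0275,0]}
    - {"dp": [0.0255,-0.0275,0]}
    - {"dp": [0.0255,-0.0275,0]}
    - {"dp": [0.0255,-0.0275,0]}

```text
schema error: expected keys dp, turn
```

Request:
jog_arm:
  targets:
    - {"dp": [0,0,0],"turn": -7.16}
    - {"dp": [0,0,0],"turn": -7.16}
    - {"dp": [0,0,0],"turn": -7.16}
    - {"dp": [0,0,0],"turn": -7.16}
    - {"dp": [0,0,0],"turn": -7.16}
    - {"dp": [0,0,0],"turn": -7.16}
    - {"dp": [0,0,0],"turn": -7.16}
    - {"dp": [0,0,0],"turn": -7.16}
    - {"dp": [0,0,0]}

```text
schema error: expected keys dp, turn
```

```bash
python3 - <<'E'
from h import *
plan(568,238,66)
im=imaging.snapshot("wrist");save("w1.png",im,1.5)
for n,z in (("bottle_centre",60),("seat",31),("jaw_left",0),("jaw_right",0)):
    print(n,[(round(d["conf"],2),np.round(d["position"]).tolist(),np.round(at("wrist",d["position"],z),1).tolist()) for d in imaging.mark_of("wrist",n)[:2]])
hsv=cv2.cvtColor(im,cv2.COLOR_RGB2HSV)
b=cv2.inRange(hsv,(105,110,30),(130,255,255))
k,l,st,c=cv2.connectedComponentsWithStats(b)
for i in range(1,k):
    if st[i,4]>300: print("blue",st[i],rect("wrist",l==i,32))
E
```

```text
t2.93 yaw 22.0 grasp [ 239.8 -604.1  269.8] dp [ 0.6198 -0.6578  0.2038] rows>=22.2 F [ 0.   0.9 -0.2] w 92.8
bottle_centre []
seat []
jaw_left []
jaw_right []
```

View pics/w1.png

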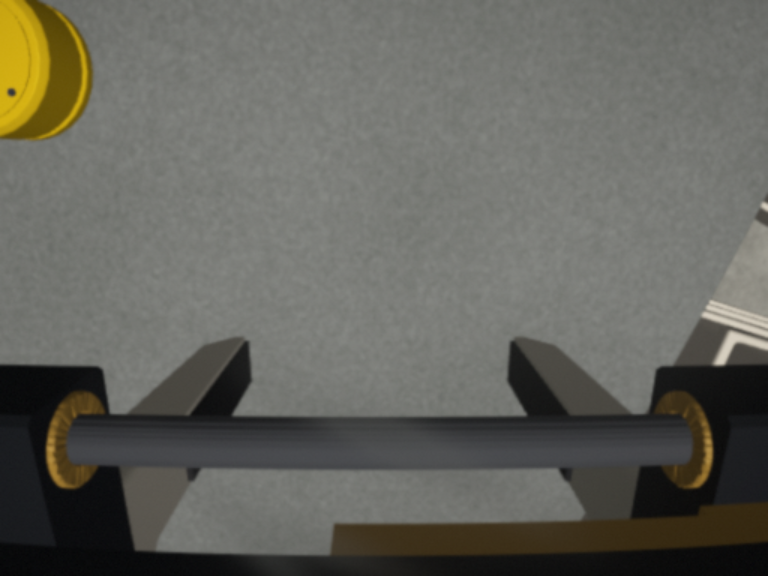

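The moves were refused because every row needs a "turn". The wrist view still shows the start area: a yellow can at the upper left and the fingers at the bottom. I'll resend them.

Request:
jog_arm:
  targets:
    - {"dp": [0.0255,-0.0275,0],"turn": 0}
    - {"dp": [0.0255,-0.0275,0],"turn": 0}
    - {"dp": [0.0255,-0.0275,0],"turn": 0}
    - {"dp": [0.0255,-0.0275,0],"turn": 0}
    - {"dp": [0.0255,-0.0275,0],"turn": 0}
    - {"dp": [0.0255,-0.0275,0],"turn": 0}
    - {"dp": [0.0255,-0.0275,0],"turn": 0}
    - {"dp": [0.0255,-0.0275,0],"turn": 0}

```text
clock: 3.85
position: [348.6, -322.6, 437.1]
tool_rot: [3.086, 0.586, 0.001]
contact_force: [0.0, -0.0, 0.4]
gripper_width: 92.7
gripper_force: 0.0
```

Request:
jog_arm:
  targets:
    - {"dp": [0.0255,-0.0275,0],"turn": 0}
    - {"dp": [0.0255,-0.0275,0],"turn": 0}
    - {"dp": [0.0255,-0.0275,0],"turn": 0}
    - {"dp": [0.0255,-0.0275,0],"turn": 0}
    - {"dp": [0.0255,-0.0275,0],"turn": 0}
    - {"dp": [0.0255,-0.0275,0],"turn": 0}
    - {"dp": [0.0255,-0.0275,0],"turn": 0}
    - {"dp": [0.0255,-0.0275,0],"turn": 0}

```text
clock: 4.52
position: [457.0, -42.8, 437.2]
tool_rot: [3.086, 0.586, 0.001]
contact_force: [1.0, -0.3, 0.2]
gripper_width: 93.2
gripper_force: 0.0
```

Request:
jog_arm:
  targets:
    - {"dp": [0.0255,-0.0275,0],"turn": 0}
    - {"dp": [0.0255,-0.0275,0],"turn": 0}
    - {"dp": [0.0255,-0.0275,0],"turn": 0}
    - {"dp": [0.0255,-0.0275,0],"turn": 0}
    - {"dp": [0.0255,-0.0275,0],"turn": 0}
    - {"dp": [0.0255,-0.0275,0],"turn": 0}

```text
clock: 5.02
position: [538.4, 167.0, 437.0]
tool_rot: [3.086, 0.586, 0.001]
contact_force: [-0.4, -0.2, 1.0]
gripper_width: 92.8
gripper_force: 0.0
```

Request:
jog_arm:
  targets:
    - {"dp": [0,0,0],"turn": -7.16}
    - {"dp": [0,0,0],"turn": -7.16}
    - {"dp": [0,0,0],"turn": -7.16}
    - {"dp": [0,0,0],"turn": -7.16}
    - {"dp": [0,0,0],"turn": -7.16}
    - {"dp": [0,0,0],"turn": -7.16}
    - {"dp": [0,0,0],"turn": -7.16}
    - {"dp": [0,0,0],"turn": -7.16}
    - {"dp": [0,0,0],"turn": 0}

```text
clock: 5.77
position: [538.1, 164.9, 436.6]
tool_rot: [-2.425, -1.997, 0.0]
contact_force: [-0.4, 0.1, 0.1]
gripper_width: 93.0
gripper_force: 0.0
```

```bash
python3 - <<'E'
from h import *
plan(568,238,66)
im=imaging.snapshot("wrist");save("w2.png",im,1.5)
for n,z in (("bottle_centre",60),("seat",31),("jaw_left",0),("jaw_right",0)):
    print(n,[(round(d["conf"],2),np.round(d["position"]).tolist(),np.round(at("wrist",d["position"],z),1).tolist()) for d in imaging.mark_of("wrist",n)[:2]])
hsv=cv2.cvtColor(im,cv2.COLOR_RGB2HSV)
b=cv2.inRange(hsv,(105,110,30),(130,255,255))
k,l,st,c=cv2.connectedComponentsWithStats(b)
for i in range(1,k):
    if st[i,4]>300: print("blue",st[i],rect("wrist",l==i,32))
E
```

```text
t5.77 yaw 78.9 grasp [538.1 165.  269.6] dp [0.0774 0.0154 0.2036] rows>=5.2 F [-0.4  0.1  0.1] w 93.0
bottle_centre [(0.65, [268.0, 104.0], [568.6, 234.7])]
seat [(0.85, [258.0, 62.0], [568.4, 282.0])]
jaw_left [(0.68, [211.0, 37.0], [520.7, 324.1])]
jaw_right [(0.71, [307.0, 35.0], [631.6, 305.1])]
blue [ 187    0   50   69 1236] ((524.3099365234375, 323.04168701171875), (82.2406005859375, 20.857187271118164), 48.73219680786133)
blue [ 285    0   50   69 1176] ((628.3790893554688, 302.6953125), (21.37779998779297, 82.18345642089844), 19.336904525756836)
blue [444 210  24  34 369] ((781.5004272460938, 42.95669937133789), (28.80199432373047, 45.03510284423828), 15.921126365661621)
blue [210 227  47  30 498] ((500.78759765625, 82.9284896850586), (32.49603271484375, 59.81428909301758), 65.5743637084961)
blue [ 205  248   50   31 1295] ((485.909912109375, 52.506988525390625), (41.97859191894531, 63.12980651855469), 78.96591186523438)
```

View pics/w2.png

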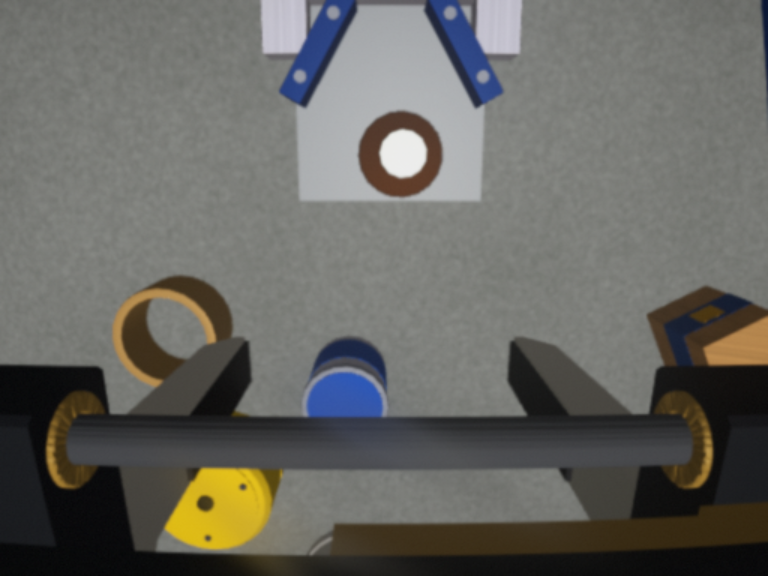

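The wrist view shows the V ahead, with jaws at (317,52) and (465,52). The bottle stands upright with its cap at (403,153), and the blue tin is at (345,390).

```bash
python3 - <<'E'
from h import *
print(at("wrist",(268.7,102),120),at("wrist",(266.8,102.5),83))
plan(568.6,236,66)
E
```

```text
[566.81925009 236.47896076] [566.78925088 236.74927246]
t6.02 yaw 78.8 grasp [538.  165.2 269.8] dp [0.0755 0.0162 0.2038] rows>=5.2 F [ 0.4 -0.7 -0.6] w 92.8
```

Request:
jog_arm:
  targets:
    - {"dp": [0.025,0.005,0],"turn": 0}
    - {"dp": [0.025,0.005,0],"turn": 0}
    - {"dp": [0.025,0.005,0],"turn": 0}
    - {"dp": [0,0,0],"turn": 0}
    - {"dp": [0,0,0.036],"turn": 0}
    - {"dp": [0,0,0.036],"turn": 0}
    - {"dp": [0,0,0.036],"turn": 0}
    - {"dp": [0,0,0.036],"turn": 0}
    - {"dp": [0,0,0.032],"turn": 0}
    - {"dp": [0,0,0.028],"turn": 0}

```text
clock: 6.85
position: [566.7, 235.1, 230.6]
tool_rot: [2.427, 1.995, -0.003]
contact_force: [0.8, -0.1, -1.7]
gripper_width: 93.1
gripper_force: 0.0
```

Request:
jog_arm:
  targets:
    - {"dp": [0,0,0],"turn": 0}
    - {"dp": [0,0,0],"turn": 0}
    - {"dp": [0,0,0],"turn": 0}
    - {"dp": [0,0,0],"turn": 0}
    - {"dp": [0,0,0],"turn": 0}
    - {"dp": [0,0,0],"turn": 0}
    - {"dp": [0,0,0],"turn": 0}
    - {"dp": [0,0,0],"turn": 0}
  jaw: 0.04
  grip_force: 20

```text
clock: 7.52
position: [567.0, 236.4, 234.4]
tool_rot: [-2.425, -1.997, -0.002]
contact_force: [-2.3, -1.6, 6.4]
gripper_width: 55.7
gripper_force: 20.0
```

Request:
jog_arm:
  targets:
    - {"dp": [0,0,-0.02],"turn": 0}
    - {"dp": [0,0,-0.03],"turn": 0}
    - {"dp": [0,0,-0.03],"turn": 0}
    - {"dp": [0,0,-0.03],"turn": 0}
    - {"dp": [0,0,-0.03],"turn": 7}
    - {"dp": [0,0,-0.01],"turn": 7}
    - {"dp": [0,0,0],"turn": 7}
    - {"dp": [0,0,0],"turn": 7}
    - {"dp": [0,0,0],"turn": 7}
    - {"dp": [0,0,0],"turn": 7}

```text
clock: 8.35
position: [566.9, 235.5, 382.6]
tool_rot: [2.983, 0.986, -0.001]
contact_force: [0.3, 0.5, -1.1]
gripper_width: 56.2
gripper_force: 20.0
```

Request:
jog_arm:
  targets:
    - {"dp": [-0.011,0.014,0],"turn": 0}
    - {"dp": [-0.0218,0.0277,0],"turn": 0}
    - {"dp": [-0.0218,0.0277,0],"turn": 0}
    - {"dp": [-0.0218,0.0277,0],"turn": 0}
    - {"dp": [-0.0218,0.0277,0],"turn": 0}
    - {"dp": [-0.0218,0.0277,0],"turn": 0}
    - {"dp": [-0.0218,0.0277,0],"turn": 0}
    - {"dp": [-0.0218,0.0277,0],"turn": 0}
    - {"dp": [-0.0218,0.0277,0],"turn": 0}
    - {"dp": [-0.0218,0.0277,0],"turn": 0}

```text
clock: 9.18
position: [559.1, -101.0, 382.7]
tool_rot: [2.98, 0.995, -0.001]
contact_force: [-0.1, 0.8, -1.9]
gripper_width: 55.7
gripper_force: 20.0
```

Request:
jog_arm:
  targets:
    - {"dp": [-0.0218,0.0277,0],"turn": 0}
    - {"dp": [-0.0218,0.0277,0],"turn": 0}
    - {"dp": [-0.0218,0.0277,0],"turn": 0}
    - {"dp": [-0.0218,0.0277,0],"turn": 0}
    - {"dp": [-0.0218,0.0277,0],"turn": 0}
    - {"dp": [-0.0218,0.0277,0],"turn": 0}
    - {"dp": [-0.011,0.014,0],"turn": 0}
    - {"dp": [0,0,0],"turn": 0}

```text
clock: 9.85
position: [552.1, -335.4, 381.7]
tool_rot: [2.981, 0.979, -0.006]
contact_force: [-0.4, 0.2, -2.4]
gripper_width: 55.9
gripper_force: 20.0
```

Request:
jog_arm:
  targets:
    - {"dp": [0,0,0],"turn": 7}
    - {"dp": [0,0,0],"turn": 7}
    - {"dp": [0,0,0],"turn": 7}
    - {"dp": [0,0,0],"turn": 7}
    - {"dp": [0,0,0],"turn": 7}
    - {"dp": [0,0,0],"turn": 7}
    - {"dp": [0,0,0],"turn": 5}
    - {"dp": [0,0,0],"turn": 0}

```text
clock: 10.52
position: [554.9, -326.9, 382.5]
tool_rot: [-3.129, 0.275, 0.001]
contact_force: [0.3, 0.3, -1.7]
gripper_width: 56.1
gripper_force: 20.0
```

```bash
python3 - <<'E'
from h import *
plan(543,-398,72)
im=imaging.snapshot("wrist");save("w3.png",im,1.5)
for n,z in (("bottle_centre",60),("tray",0),("spare_tin_centre",41)):
  for c in ("wrist",)+(("top",) if n!="bottle_centre" else ()):
    if c=="top" and n=="tray": imaging.snapshot("top")
    print(n,c,[(round(d["conf"],2),np.round(d["position"]).tolist(),np.round(at(c,d["position"],z),1).tolist()) for d in imaging.mark_of(c,n)[:2]])
E
```

```text
t10.52 yaw -10.1 grasp [ 554.7 -326.7  215.5] dp [0.001  0.0723 0.1434] rows>=3.9 F [ 0.3  0.3 -1.7] w 56.1
bottle_centre wrist []
tray wrist [(0.77, [320.0, 210.0], [498.2, -395.4])]
tray top [(0.86, [382.0, 212.0], [510.6, -395.2])]
spare_tin_centre wrist []
spare_tin_centre top [(0.71, [380.0, 230.0], [456.6, -374.1]), (0.36, [313.0, 164.0], [636.6, -207.2])]
```

View pics/w3.png

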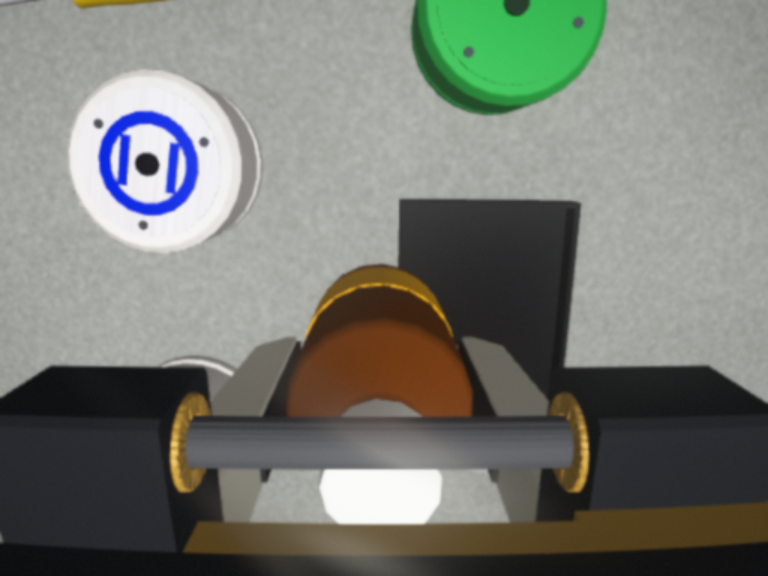

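The wrist view shows the bottle held upright. The far end of the tray runs from (400,200) to (575,203), the green can is ahead, and the printed housing is to the left.

```bash
python3 - <<'E'
from h import *
a=at("wrist",(400/1.5,199/1.5),20);b=at("wrist",(578/1.5,203/1.5),20)
print(a,b,np.linalg.norm(a-b)); x=np.array([.983,-.18]); c=(a+b)/2; print(c-43*x, c-90*x)
plan(*(c-43*x),72)
E
```

```text
[ 596.88749501 -349.46289609] [ 573.55131697 -470.37397655] 123.1424645793711
[ 542.95040599 -402.17843632] [ 496.74940599 -393.71843632]
t10.87 yaw -10.0 grasp [ 554.5 -328.3  215.7] dp [0.0015 0.0748 0.1437] rows>=3.9 F [-0.3 -0.1 -1.5] w 55.9
```

Request:
jog_arm:
  targets:
    - {"dp": [0.001,0.025,0],"turn": 0}
    - {"dp": [0,0.028,0],"turn": 0}
    - {"dp": [0,0.02,0],"turn": 0}
    - {"dp": [0,0,0],"turn": 0}
    - {"dp": [0,0,0.03],"turn": 0}
    - {"dp": [0,0,0.03],"turn": 0}
    - {"dp": [0,0,0.03],"turn": 0}
    - {"dp": [0,0,0.025],"turn": 0}
    - {"dp": [0,0,0.015],"turn": 0}
    - {"dp": [0,0,0.008],"turn": 0}

```text
clock: 11.7
position: [542.3, -399.4, 241.7]
tool_rot: [-3.126, 0.274, 0.007]
contact_force: [-0.3, 0.1, -2.0]
gripper_width: 55.8
gripper_force: 20.0
```

Request:
jog_arm:
  targets:
    - {"dp": [0,0,0],"turn": 0}
    - {"dp": [0,0,0],"turn": 0}
    - {"dp": [0,0,0],"turn": 0}

```text
clock: 11.95
position: [543.5, -400.7, 246.4]
tool_rot: [3.128, -0.275, 0.005]
contact_force: [-0.3, -0.4, -1.3]
gripper_width: 56.2
gripper_force: 20.0
```

Request:
jog_arm:
  targets:
    - {"dp": [0,0,0.003],"turn": 0}
    - {"dp": [0,0,0.003],"turn": 0}
    - {"dp": [0,0,0.001],"turn": 0}
    - {"dp": [0,0,0],"turn": 0}
    - {"dp": [0,0,0],"turn": 0}

```text
clock: 12.37
position: [543.0, -400.4, 238.5]
tool_rot: [3.129, -0.276, 0.002]
contact_force: [-0.2, -0.2, 2.4]
gripper_width: 55.9
gripper_force: 20.0
```

Request:
jog_arm:
  targets:
    - {"dp": [0,0,0],"turn": 0}
    - {"dp": [0,0,0],"turn": 0}
    - {"dp": [0,0,0],"turn": 0}
    - {"dp": [0,0,0],"turn": 0}
    - {"dp": [0,0,0],"turn": 0}
    - {"dp": [0,0,-0.02],"turn": 0}
    - {"dp": [0,0,-0.03],"turn": 0}
    - {"dp": [0,0,-0.03],"turn": 0}
    - {"dp": [0,0,-0.035],"turn": 0}
    - {"dp": [0,0,-0.035],"turn": 0}
  jaw: 0.093

```text
clock: 13.2
position: [542.6, -400.3, 388.9]
tool_rot: [-3.129, 0.276, 0.002]
contact_force: [0.0, -0.2, 0.0]
gripper_width: 93.1
gripper_force: 0.0
```

Request:
jog_arm:
  targets:
    - {"dp": [0,0,0],"turn": -7}
    - {"dp": [0,0,0],"turn": -7}
    - {"dp": [0,0,0],"turn": -7}
    - {"dp": [0,0,0],"turn": -7}
    - {"dp": [0,0,0],"turn": -7}
    - {"dp": [0,0,0],"turn": -7}
    - {"dp": [0,0,0],"turn": -7}
    - {"dp": [0,0,0],"turn": -7}
    - {"dp": [0,0,0],"turn": -7}
    - {"dp": [0,0,0],"turn": -7}

```text
clock: 14.03
position: [542.7, -400.5, 387.6]
tool_rot: [-2.717, -1.577, 0.0]
contact_force: [-0.2, -0.4, 0.4]
gripper_width: 93.1
gripper_force: 0.0
```

Request:
jog_arm:
  targets:
    - {"dp": [0,0,0],"turn": -7}
    - {"dp": [0,0,0],"turn": -7}
    - {"dp": [0,0,0],"turn": -5}
    - {"dp": [0.026,-0.0225,0],"turn": 0}
    - {"dp": [0.026,-0.0225,0],"turn": 0}
    - {"dp": [0.026,-0.0225,0],"turn": 0}
    - {"dp": [0.026,-0.0225,0],"turn": 0}
    - {"dp": [0.026,-0.0225,0],"turn": 0}
    - {"dp": [0.026,-0.0225,0],"turn": 0}
    - {"dp": [0,0,0],"turn": 0}

```text
clock: 14.87
position: [437.4, -215.1, 387.9]
tool_rot: [-2.413, -2.003, 0.003]
contact_force: [-0.6, 0.9, 0.3]
gripper_width: 92.9
gripper_force: 0.0
```

```bash
python3 - <<'E'
from h import *
plan(441,-221,32)
ims={c:imaging.snapshot(c) for c in("wrist","top")}
save("m4.png",np.hstack([ims["wrist"],ims["top"]]),.78)
for c in ims:
  for n,z in (("blank_centre",31),("ink_tin_centre",37))+((("bottle_centre",64),("printed_centre",31)) if c=="top" else ()):
    print(n,c,[(round(d["conf"],2),np.round(d["position"]).tolist(),np.round(at(c,d["position"],z),1).tolist()) for d in imaging.mark_of(c,n)[:4]])
E
```

```text
t14.87 yaw 79.4 grasp [ 436.6 -214.6  220.9] dp [-0.0059  0.0065  0.1888] rows>=4.5 F [-0.6  0.9  0.3] w 92.9
blank_centre wrist [(0.79, [260.0, 122.0], [459.5, -168.0])]
ink_tin_centre wrist []
blank_centre top [(0.92, [293.0, 235.0], [448.8, -150.0]), (0.88, [345.0, 304.0], [272.1, -276.1]), (0.76, [393.0, 145.0], [689.7, -429.5]), (0.63, [241.0, 271.0], [357.4, -11.5])]
ink_tin_centre top [(0.85, [211.0, 217.0], [497.2, 66.9])]
bottle_centre top [(0.61, [391.0, 196.0], [544.3, -401.8])]
printed_centre top [(0.78, [311.0, 161.0], [647.4, -202.8])]
```

View pics/m4.png

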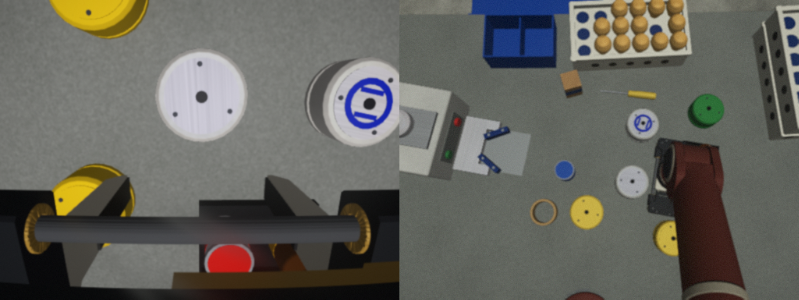

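In the left half (wrist), the blank's plug is at (202,97) with the printed housing off to the right. In the right half (top), the arm stands over the tray side and the V is empty.

```bash
python3 - <<'E'
from h import *
print(at("wrist",(201.5/.78,96.5/.78),62),at("top",(298.7,232.7),62),at("top",(345/1.5,0),0)[:0])
for p,z in (((318/1.5,328/1.5),74),((240.5,272.3),62)): print(at("top",p,z))
plan(445,-222,31)
E
```

```text
[ 457.24039532 -168.04121403] [ 451.56463582 -160.61894976] []
[488.9928383   60.03923542]
[354.14618993 -11.13895499]
t15.27 yaw 78.8 grasp [ 440.8 -222.4  220.5] dp [0.0012 0.004  0.1895] rows>=4.5 F [-0.5  0.4 -0.2] w 93.0
```

Request:
jog_arm:
  targets:
    - {"dp": [0,0,0.035],"turn": 0}
    - {"dp": [0,0,0.04],"turn": 0}
    - {"dp": [0,0,0.04],"turn": 0}
    - {"dp": [0,0,0.035],"turn": 0}
    - {"dp": [0,0,0.025],"turn": 0}
    - {"dp": [0,0,0.015],"turn": 0}
    - {"dp": [0,0,0],"turn": 0}
    - {"dp": [0,0,0],"turn": 0}
    - {"dp": [0.012,0,0],"turn": 0}
    - {"dp": [0.01,0,0],"turn": 0}

```text
clock: 16.1
position: [445.3, -200.2, 199.0]
tool_rot: [2.425, 1.993, 0.002]
contact_force: [-0.1, -1.6, -0.0]
gripper_width: 92.8
gripper_force: 2.4
```

Request:
jog_arm:
  targets:
    - {"dp": [0.007,0.001,0],"turn": 0}
    - {"dp": [0.0129,0.0075,0],"turn": 0}
    - {"dp": [0.0129,0.0075,0],"turn": 0}
    - {"dp": [0.0129,0.0075,0],"turn": 0}
    - {"dp": [0.0129,0.0075,0],"turn": 0}
    - {"dp": [0.0129,0.0075,0],"turn": 0}
    - {"dp": [0.0129,0.0075,0],"turn": 0}
    - {"dp": [0.0129,0.0075,0],"turn": 0}
    - {"dp": [0.006,0.003,0],"turn": 0}
    - {"dp": [0,0,0],"turn": 0}

```text
clock: 16.93
position: [521.1, -107.4, 198.7]
tool_rot: [2.421, 1.999, 0.005]
contact_force: [-0.3, 0.4, 0.2]
gripper_width: 92.9
gripper_force: 0.0
```

```bash
python3 - <<'E'
from h import *
imaging.snapshot("wrist");print([(round(d["conf"],2),np.round(at("wrist",d["position"],31),1).tolist()) for d in imaging.mark_of("wrist","blank_centre")[:3]])
imaging.snapshot("top");print([(round(d["conf"],2),np.round(at("top",d["position"],31),1).tolist()) for d in imaging.mark_of("top","blank_centre")[:5]])
plan(613,-6,31)
E
```

```text
[]
[(0.92, [361.5, -13.6]), (0.87, [526.5, -65.7]), (0.65, [699.7, -425.9])]
t17.13 yaw 78.9 grasp [ 519.4 -110.    30.9] dp [ 1.201e-01  7.180e-02 -1.000e-04] rows>=3.4 F [-0.1  0.2  0.2] w 93.1
```

Request:
jog_arm:
  targets:
    - {"dp": [0.008,0.005,0],"turn": 0}
    - {"dp": [0.0133,0.008,0],"turn": 0}
    - {"dp": [0.0133,0.008,0],"turn": 0}
    - {"dp": [0.0133,0.008,0],"turn": 0}
    - {"dp": [0.0133,0.008,0],"turn": 0}
    - {"dp": [0.0133,0.008,0],"turn": 0}
    - {"dp": [0.0133,0.008,0],"turn": 0}
    - {"dp": [0.0133,0.008,0],"turn": 0}
    - {"dp": [0.0133,0.008,0],"turn": 0}
    - {"dp": [0.006,0.003,0],"turn": 0}

```text
clock: 17.97
position: [615.5, -0.9, 198.0]
tool_rot: [-2.421, -2.001, -0.007]
contact_force: [-0.9, -0.7, 0.3]
gripper_width: 93.0
gripper_force: 0.9
```

Request:
jog_arm:
  targets:
    - {"dp": [0.0115,-0.0022,0],"turn": 0}
    - {"dp": [0.0115,-0.0022,0],"turn": 0}
    - {"dp": [0.0115,-0.0022,0],"turn": 0}
    - {"dp": [0.0095,-0.0022,0],"turn": 0}
    - {"dp": [0,0,0],"turn": 0}

```text
clock: 18.38
position: [612.8, 44.3, 198.0]
tool_rot: [-2.418, -2.001, -0.004]
contact_force: [0.7, -0.3, 0.5]
gripper_width: 93.4
gripper_force: 0.0
```

```bash
python3 - <<'E'
from h import *
a=imaging.snapshot("top");print([(round(d["conf"],2),np.round(at("top",d["position"],31),1).tolist()) for d in imaging.mark_of("top","blank_centre")[:5]])
print([(round(d["conf"],2),np.round(at("top",d["position"],37),1).tolist()) for d in imaging.mark_of("top","ink_tin_centre")[:2]])
save("t5.png",a,1.5)
plan(545,156,31)
E
```

```text
[(0.89, [270.5, -287.2]), (0.82, [625.0, 85.3]), (0.78, [688.5, -435.1]), (0.21, [353.2, 136.7])]
[(0.34, [566.2, 270.7])]
t18.53 yaw 79.0 grasp [613.1  40.4  30.8] dp [ 0.1004 -0.0889 -0.0002] rows>=3.2 F [ 0.5  0.7 -0.2] w 92.9
```

View pics/t5.png

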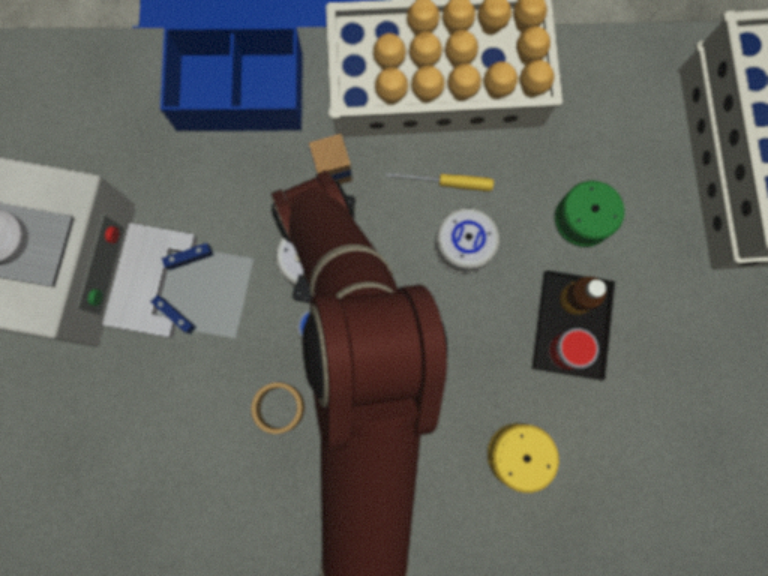

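The bottle now stands in the tray at (590,290) beside the red tin. The blank's edge shows at (290,258), past the tin. Next is the leg towards the V axis.

Request:
jog_arm:
  targets:
    - {"dp": [0.006,-0.006,0],"turn": 0}
    - {"dp": [0.012,-0.011,0],"turn": 0}
    - {"dp": [0.012,-0.011,0],"turn": 0}
    - {"dp": [0.012,-0.011,0],"turn": 0}
    - {"dp": [0.012,-0.011,0],"turn": 0}
    - {"dp": [0.012,-0.011,0],"turn": 0}
    - {"dp": [0.012,-0.011,0],"turn": 0}
    - {"dp": [0.012,-0.01,0],"turn": 0}
    - {"dp": [0.01,-0.006,0],"turn": 0}
    - {"dp": [0,0,0],"turn": 0}

```text
clock: 19.37
position: [544.7, 158.0, 198.0]
tool_rot: [-2.419, -2.0, -0.001]
contact_force: [-0.9, 1.5, -0.9]
gripper_width: 93.0
gripper_force: 0.5
```

```bash
python3 - <<'E'
from h import *
for c in("top","scene"):
  imaging.snapshot(c);print(c,[(round(d["conf"],2),np.round(at(c,d["position"],31),1).tolist()) for d in imaging.mark_of(c,"blank_centre")[:5]])
plan(562,244,31)
E
```

```text
top [(0.73, [274.0, -282.6]), (0.67, [356.6, -12.0]), (0.65, [694.3, -425.2])]
scene [(0.81, [257.5, -283.9]), (0.75, [543.2, 207.2]), (0.64, [354.7, -14.0]), (0.57, [691.5, -418.1]), (0.34, [539.6, 313.5])]
t19.57 yaw 78.8 grasp [546.4 153.9  30.7] dp [ 0.0914 -0.0021 -0.0004] rows>=2.2 F [-0.5 -0.8  0.5] w 92.8
```

Request:
jog_arm:
  targets:
    - {"dp": [0.01,0,0],"turn": 0}
    - {"dp": [0.012,0,0],"turn": 0}
    - {"dp": [0.012,0,0],"turn": 0}
    - {"dp": [0.012,0,0],"turn": 0}
    - {"dp": [0.012,0,0],"turn": 0}
    - {"dp": [0.01,0,0],"turn": 0}
    - {"dp": [0.007,0,0],"turn": 0}
    - {"dp": [0.003,0,0],"turn": 0}
    - {"dp": [0,0,0],"turn": 0}

```text
clock: 20.32
position: [561.2, 233.0, 197.9]
tool_rot: [-2.423, -1.998, -0.002]
contact_force: [-0.3, -0.2, -0.5]
gripper_width: 93.1
gripper_force: 0.0
```

Request:
jog_arm:
  targets:
    - {"dp": [0.003,0,0],"turn": 0}
    - {"dp": [0.003,0,0],"turn": 0}
    - {"dp": [0.002,0,0],"turn": 0}
    - {"dp": [0,0,0],"turn": 0}

```text
clock: 20.65
position: [562.9, 239.4, 197.8]
tool_rot: [2.426, 1.996, 0.001]
contact_force: [-0.3, -0.4, -0.1]
gripper_width: 92.9
gripper_force: 0.8
```

Request:
jog_arm:
  targets:
    - {"dp": [0.002,0,0],"turn": 0}
    - {"dp": [0.002,0,0],"turn": 0}
    - {"dp": [0.002,0,0],"turn": 0}
    - {"dp": [0,0,0],"turn": 0}

```text
clock: 20.98
position: [563.5, 243.6, 197.7]
tool_rot: [2.425, 1.994, -0.008]
contact_force: [-3.0, -5.5, 3.1]
gripper_width: 93.1
gripper_force: 5.3
```

```bash
python3 - <<'E'
from h import *
for c in("top","scene"):
  a=imaging.snapshot(c);print(c,[(round(d["conf"],2),np.round(at(c,d["position"],31),1).tolist()) for d in imaging.mark_of(c,"blank_centre")[:5]])
save("s6.png",a[180:340,270:512],3)
plan(562,244,31)
E
```

```text
top [(0.79, [272.0, -282.5]), (0.74, [695.1, -426.7]), (0.6, [568.0, 281.6]), (0.6, [354.1, -11.2]), (0.57, [639.7, -193.8])]
scene [(0.98, [691.3, -423.1]), (0.94, [566.8, 287.5]), (0.72, [259.7, -278.9]), (0.7, [351.2, -16.9])]
t21.18 yaw 78.8 grasp [563.1 242.8  30.7] dp [ 0.001  -0.0013 -0.0003] rows>=0.0 F [-2.7 -4.7  3.3] w 92.8
```

View pics/s6.png

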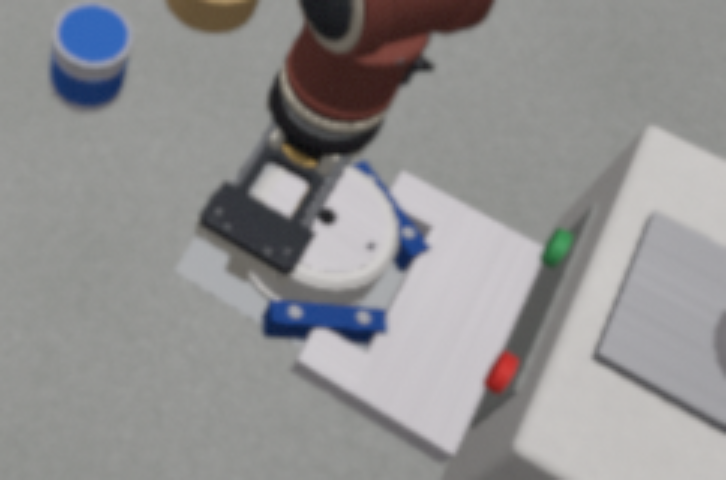

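The scene crop shows the housing in the V at (350,225), with the fingers behind it and the tin undisturbed. Now I'll press it home.

Request:
jog_arm:
  targets:
    - {"dp": [0.002,-0.001,0],"turn": 0}
    - {"dp": [0.001,-0.001,0],"turn": 0}
    - {"dp": [0,0,0],"turn": 0}
    - {"dp": [0,0,0],"turn": 0}

```text
clock: 21.52
position: [562.7, 245.6, 197.6]
tool_rot: [2.425, 1.991, -0.009]
contact_force: [-0.8, -6.8, 3.1]
gripper_width: 93.0
gripper_force: 5.8
```

Request:
jog_arm:
  targets:
    - {"dp": [0,-0.002,0],"turn": 0}
    - {"dp": [0,-0.002,0],"turn": 0}
    - {"dp": [0,0,0],"turn": 0}
    - {"dp": [0,0,0],"turn": 0}

```text
clock: 21.85
position: [561.4, 245.6, 198.0]
tool_rot: [2.424, 1.987, 0.001]
contact_force: [3.7, -7.5, -0.9]
gripper_width: 93.0
gripper_force: 6.2
```

Request:
jog_arm:
  targets:
    - {"dp": [0,0.003,0],"turn": 0}
    - {"dp": [0,0.003,0],"turn": 0}
    - {"dp": [0,0.002,0],"turn": 0}
    - {"dp": [0,0,0],"turn": 0}

```text
clock: 22.18
position: [564.1, 245.8, 197.2]
tool_rot: [-2.425, -1.996, 0.018]
contact_force: [-6.7, -5.2, 6.3]
gripper_width: 93.0
gripper_force: 9.2
```

Request:
jog_arm:
  targets:
    - {"dp": [0,-0.002,0],"turn": 0}
    - {"dp": [0,-0.002,0],"turn": 0}
    - {"dp": [0,0,0],"turn": 0}

```text
clock: 22.43
position: [562.7, 245.7, 197.3]
tool_rot: [2.425, 1.992, -0.008]
contact_force: [-0.3, -6.2, 0.7]
gripper_width: 93.4
gripper_force: 7.3
```

Request:
jog_arm:
  targets:
    - {"dp": [-0.003,0,0],"turn": 0}
    - {"dp": [-0.01,0,0],"turn": 0}
    - {"dp": [-0.015,0,0],"turn": 0}
    - {"dp": [-0.02,0,0],"turn": 0}
    - {"dp": [0,0,0],"turn": 0}

```text
clock: 22.85
position: [553.1, 196.6, 197.6]
tool_rot: [2.428, 1.989, -0.006]
contact_force: [-0.5, -1.4, 0.2]
gripper_width: 92.7
gripper_force: 0.0
```

Request:
jog_arm:
  targets:
    - {"dp": [0,0,0],"turn": 0}
    - {"dp": [0,0,0],"turn": 0}
    - {"dp": [0,0,0],"turn": 0}
    - {"dp": [0,0,0],"turn": 0}
    - {"dp": [0,0,0],"turn": 0}
    - {"dp": [0,0,0],"turn": 0}
    - {"dp": [0,0,0],"turn": 0}
    - {"dp": [0,0,0],"turn": 0}
  jaw: 0.0

```text
clock: 23.52
position: [553.3, 201.7, 197.8]
tool_rot: [-2.425, -1.997, -0.0]
contact_force: [0.1, 0.6, 0.6]
gripper_width: 44.3
gripper_force: 0.0
```

```bash
python3 - <<'E'
from h import *
for c in("top","scene"):
  a=imaging.snapshot(c);print(c,[(round(d["conf"],2),np.round(at(c,d["position"],31),1).tolist()) for d in imaging.mark_of(c,"blank_centre")[:5]])
  print(c,[(round(d["conf"],2),np.round(at(c,d["position"],31),1).tolist()) for d in imaging.mark_of(c,"seat")[:5]])
plan(557,219,31)
E
```

```text
top [(0.94, [691.4, -432.1]), (0.91, [269.0, -286.1]), (0.72, [358.4, -10.5]), (0.36, [456.4, -381.3])]
top []
scene [(0.94, [555.4, 291.3]), (0.9, [354.9, -16.3]), (0.75, [695.1, -425.3]), (0.56, [252.3, -284.5])]
scene []
t23.82 yaw 78.9 grasp [553.3 201.5  30.8] dp [ 0.0179  0.0002 -0.0002] rows>=0.4 F [0.1 0.4 0.3] w 20.4
```

Request:
jog_arm:
  targets:
    - {"dp": [0,0,0],"turn": 0}
    - {"dp": [0,0,0],"turn": 0}
    - {"dp": [0,0,0],"turn": 0}
    - {"dp": [0,0,0],"turn": 0}
    - {"dp": [0,0,0],"turn": 0}
    - {"dp": [0.007,0,0],"turn": 0}
    - {"dp": [0.005,0,0],"turn": 0}
    - {"dp": [0.002,0,0],"turn": 0}
    - {"dp": [0,0,0],"turn": 0}

```text
clock: 24.57
position: [555.9, 216.7, 197.9]
tool_rot: [-2.423, -1.998, -0.002]
contact_force: [0.9, 0.6, 0.8]
gripper_width: 0.7
gripper_force: 0.0
```

Request:
jog_arm:
  targets:
    - {"dp": [0.002,0,0],"turn": 0}
    - {"dp": [0.002,0,0],"turn": 0}
    - {"dp": [0.002,0,0],"turn": 0}
    - {"dp": [0,0,0],"turn": 0}

```text
clock: 24.9
position: [556.9, 218.5, 197.5]
tool_rot: [2.425, 1.993, -0.01]
contact_force: [-1.1, -5.1, 2.7]
gripper_width: 0.7
gripper_force: 2.7
```

Request:
jog_arm:
  targets:
    - {"dp": [0.002,0,0],"turn": 0}
    - {"dp": [0.002,0,0],"turn": 0}
    - {"dp": [0,0,0],"turn": 0}
    - {"dp": [0,0,0],"turn": 0}

```text
clock: 25.23
position: [557.4, 219.5, 197.2]
tool_rot: [2.425, 1.988, -0.019]
contact_force: [-3.7, -10.9, 5.9]
gripper_width: 0.2
gripper_force: 5.3
```

Request:
jog_arm:
  targets:
    - {"dp": [0.002,0,0],"turn": 0}
    - {"dp": [0.002,0,0],"turn": 0}
    - {"dp": [0,-0.003,0],"turn": 0}
    - {"dp": [0,0,0],"turn": 0}
    - {"dp": [0,0,0],"turn": 0}

```text
clock: 25.65
position: [557.0, 220.4, 197.1]
tool_rot: [2.424, 1.98, -0.022]
contact_force: [0.0, -15.9, 4.5]
gripper_width: 0.6
gripper_force: 7.6
```

Request:
jog_arm:
  targets:
    - {"dp": [0,0.003,0],"turn": 0}
    - {"dp": [0,0.003,0],"turn": 0}
    - {"dp": [0,0,0],"turn": 0}
    - {"dp": [0,0,0],"turn": 0}

```text
clock: 25.98
position: [559.7, 220.2, 196.0]
tool_rot: [2.426, 1.986, -0.034]
contact_force: [-6.7, -15.3, 4.9]
gripper_width: 0.3
gripper_force: 7.6
```

Request:
jog_arm:
  targets:
    - {"dp": [0,-0.003,0],"turn": 0}
    - {"dp": [0.001,0,0],"turn": 0}
    - {"dp": [0,0,0],"turn": 0}
    - {"dp": [0,0,0],"turn": 0}

```text
clock: 26.32
position: [558.9, 220.5, 196.3]
tool_rot: [2.425, 1.982, -0.029]
contact_force: [-2.4, -15.9, 4.1]
gripper_width: 0.7
gripper_force: 8.0
```

```bash
python3 - <<'E'
from h import *
plan(557,219,31)
E
```

```text
t26.32 yaw 78.5 grasp [557.5 217.2  29.3] dp [ 0.0016 -0.0009 -0.0017] rows>=0.1 F [ -2.4 -15.9   4.1] w 0.7
```

Request:
jog_arm:
  targets:
    - {"dp": [-0.006,0,0],"turn": 0}
    - {"dp": [-0.012,0,0],"turn": 0}
    - {"dp": [-0.02,0,0],"turn": 0}
    - {"dp": [-0.025,0,0],"turn": 0}
    - {"dp": [0,0,-0.03],"turn": 0}
    - {"dp": [0,0,-0.04],"turn": 0}
    - {"dp": [0,0,-0.04],"turn": 0}
    - {"dp": [0,0,-0.04],"turn": 0}
    - {"dp": [0,0,-0.04],"turn": 0}
    - {"dp": [0,0,0],"turn": 0}

```text
clock: 27.15
position: [548.3, 170.0, 396.7]
tool_rot: [2.421, 1.994, 0.028]
contact_force: [0.9, 0.3, 0.0]
gripper_width: 0.6
gripper_force: 0.0
```

Request:
jog_arm:
  targets:
    - {"dp": [0.02,0,-0.01],"turn": 0}
    - {"dp": [0.02,0,0],"turn": 0}
    - {"dp": [0.02,0,0],"turn": 0}
    - {"dp": [0,0,0],"turn": 0}
    - {"dp": [0,0,0],"turn": 0}
    - {"dp": [0,0,0],"turn": 0}

```text
clock: 27.65
position: [558.2, 226.2, 397.3]
tool_rot: [2.425, 1.996, -0.002]
contact_force: [1.0, -0.2, -0.7]
gripper_width: 0.5
gripper_force: 0.0
```

```bash
python3 - <<'E'
from h import *
plan(557,219,31)
im=imaging.snapshot("wrist");save("w7.png",im,1.5)
for d in imaging.mark_of("wrist","blank_centre")[:1]+imaging.mark_of("wrist","seat")[:1]: print(d["conf"],at("wrist",d["position"],31))
b=cv2.inRange(cv2.cvtColor(im,cv2.COLOR_RGB2HSV),(105,110,30),(130,255,255))
k,l,st,c=cv2.connectedComponentsWithStats(b)
for i in range(1,k):
    if st[i,4]>300: print("blue",st[i],rect("wrist",l==i,32))
E
```

```text
t27.65 yaw 78.9 grasp [558.1 226.  230.3] dp [-0.0068  0.0003  0.1994] rows>=4.8 F [ 1.  -0.2 -0.7] w 0.5
0.76 [568.78110214 280.26683993]
0.67 [623.85808793 302.06117371]
blue [ 174   47   53   81 1208] ((524.4878540039062, 323.8108215332031), (83.64762878417969, 18.95539093017578), 48.95077133178711)
blue [ 280   46   53   82 1193] ((629.759033203125, 303.5096740722656), (18.056446075439453, 83.6832046508789), 18.778005599975586)
```

View pics/w7.png

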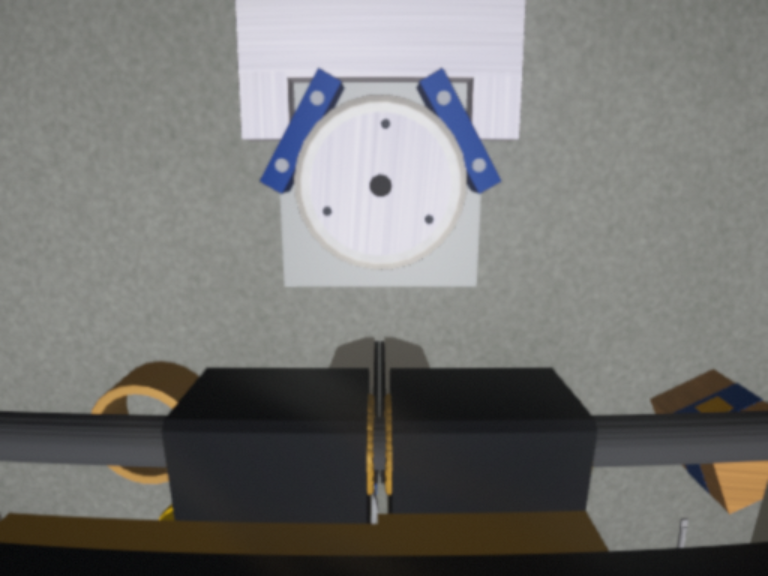

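The wrist view shows the housing seated between both jaws, with its plug at (380,185). Tape, carton and bench are undisturbed. I'll check the gaps numerically.

```bash
python3 - <<'E'
from h import *
im=cv2.imread("pics/w7.png");g=cv2.cvtColor(im,cv2.COLOR_BGR2HSV)
m=cv2.inRange(g,(0,0,0),(180,255,90));m[:165]=0;m[205:]=0;m[:,:360]=0;m[:,400:]=0
M=cv2.moments(m,True);p=(M["m10"]/M["m00"],M["m01"]/M["m00"])
c=at("wrist",((p[0]+.5)/1.5-.5,(p[1]+.5)/1.5-.5),62);print(p,c)
for j,a in (((524.5,323.8),48.95),((629.76,303.5),108.78)):
    t=np.radians(a);d=c-np.array(j);print("dist to jaw axis",abs(d[0]*-np.sin(t)+d[1]*np.cos(t)))
imaging.snapshot("scene");imaging.snapshot("top")
for n,z in (("ink_tin_centre",37),("bottle_centre",64),("printed_centre",31),("tape_roll_centre",24),("lamp_carton_centre",42),("spare_tin_centre",41)):
    print(n,[np.round(at(k,d["position"],z)).tolist() for k in("scene","top") for d in imaging.mark_of(k,n)[:1]])
E
```

```text
(380.1623616236162, 185.30258302583024) [570.37537553 280.4036682 ]
dist to jaw axis 63.095433322429415
dist to jaw axis 63.658610637873934
ink_tin_centre [[497.0, 55.0], [497.0, 65.0]]
bottle_centre [[535.0, -393.0], [546.0, -399.0]]
printed_centre [[652.0, -211.0], [648.0, -200.0]]
tape_roll_centre [[356.0, 131.0], [356.0, 135.0]]
lamp_carton_centre [[800.0, 38.0], [791.0, 41.0]]
spare_tin_centre [[448.0, -371.0], [459.0, -372.0]]
```

The housing axis is 63.1 and 63.7 mm from the two jaw axes. The nominal is 64 mm, so it bears on both faces, and nothing else has moved. I'm handing in.

```bash
python3 -c "
from plant import arm
print(arm.close_job())"
```

```text
the job is handed in; nothing more can be done
None
```

The job is handed in: the bottle stands upright in the drip tray beside the red tin, and the blank housing was pressed into the V with about 16 N and measures within 1 mm of touching both faces, with nothing else seen to have moved.

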